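# Show the flange's plug to the bench camera through the swivel mirror

### The arm

A 6-joint arm with a two-finger parallel gripper is mounted at the origin on the work surface. World frame = base frame: x ahead of the robot, y to its left, z up, the work surface at z = 0. Lengths are in m, angles in degrees, forces in N, time in s.
With the tool pointing down it reaches from about 0.35 to 0.875 m from the base axis. Payload 4.2 kg.
Tool frame: the origin (TCP) lies midway between the tips of the shut fingers; the grasp point (between the pads) lies 19 mm behind it; z points along the fingers, y is the line along which they close (so a half turn about z gives the same grasp; the last joint's range is limited). The gripper opens to 87 mm and grips with 3 to 60 N. Pads are 19 mm wide; open, the fingers measure 117 mm over their backs; the gripper's body (75 mm by 190 mm) begins 51 mm behind the grasp point.
Start: joints at [-54.798, 22.042, 0.453, 0, -68.411, -14.817], TCP at [0.218, -0.586, 0.223] pointing down, gripper open.
Joint ranges: [-179.83, 179.83], [-69.29, 118.12], [-61.27, 80.66], [-181.25, 117.63], [-171.15, -9.14], [-177.46, 177.46]. Speed limits (degrees/s): [159.86, 159.86, 180, 180, 180, 180].

### API

Orientations are given as a 3x3 rotation matrix whose columns are the frame's x, y, z axes.
In Python, from station import r, optics, job gives the robot as it stands (r), with the cameras (optics) and the job (job).
- The arm moves only by the tool steer_hand, called after "Emit:" as name([rows], argument=value, ...), one row to a line, values as JSON. Schema: {"type":"object","properties":{"plan":{"type":"array","items":{"type":"object","properties":{"jaw":{"type":"number"},"pos":{"type":"array","items":{"type":"number"},"minItems":3,"maxItems":3},"rotvec":{"type":"array","items":{"type":"number"},"minItems":3,"maxItems":3}},"additionalProperties":false,"required":["jaw"]},"minItems":1,"maxItems":8},"only":{"type":"string"},"quiet":{"type":"boolean"},"lines":{"type":"string"}},"required":["plan"],"additionalProperties":false}. plan is a list of rows, 1 to 8 of them, each an object with the fields jaw (the opening from 0.0 (shut) to 1.0 (fully open)), pos (a list: dx, dy, dz in a scale on which 1.0 is 400 mm), rotvec (a list: a rotation vector rx, ry, rz in parts of the range, where 1.0 means 180 degrees); a field left out counts as zero (the opening has to be given); each row is the pose to reach, as a shift and turn from the pose commanded when the call began, along the tool's axes at that moment; what a row does not reach only later rows make up. A row lasts 1/10 s, in which the tool goes at most 0.05 m and 8.59 degrees, less where a joint would pass 70% of its speed; a pose out of reach is approached as far as the arm can. The fingers move at their own pace and stop on an object; the grip force is fixed at half the most. Time passes only in rows, so rows that do not move let the fingers close. The tool returns the time, the measured TCP pose, the force, the opening and the grip force at its end. only (a regular expression) keeps the lines of the reply that match it, lines (a string "A,B") keeps lines A to B, and quiet returns only ok. Shift and turn numbers lie between -1 and 1, and a call with a number outside is refused. Input that does not fit is refused with a message, and nothing moves.
- r.sense(): the state, without advancing time (a new reading comes with each control period).
- optics.capture(name): name is "scene" or "top" or "wrist"; returns a dict with "pixels" (384x512x3 uint8, red, green, blue), "z_map" (384x512 float32, m along the optical axis (not along the pixel's ray), 0 where there is no reading), "K" (3x3 intrinsics, pixels), "distortion" ([k1, k2, p1, p2, k3] as OpenCV has them; the pictures are not rectified), "world_from_camera" (4x4, takes a point from camera to world coordinates). Camera axes: x right, y up, looking along -z (the intrinsics and any distortion apply to the point x, -y, -z); pixel columns grow to the right and rows downward; lengths in m; the calibration is good to about 2 mm. A picture is of the moment at which its call begins.
- job.finish_job(): hands the job in; it is judged then, once.
The state is a dict: "time_s": time; "joints": joint angles; "joint_velocities": joint speeds; "effort": joint torques, N m; "tcp_pos": TCP position; "ee_rot": TCP orientation; "wrist_force": force on the tool from outside, world axes, zero at the start; "moment": the same for the moment, N m; "gripper_width": opening from 0.0 (shut) to 1.0 (fully open); "gripper_force": force on a finger pad.
Only numpy, scipy, OpenCV 4.12 (cv2) and the standard library are available. Lean on these libraries where they do the work, as an engineer would, in place of code of your own. Each camera call takes 0.05 s, during which the arm holds its last target. There are 200 camera calls.

### The job

Take the steel flange out of the wooden block and hang it by its eye on the stand's peg, with the brass plug facing the mirror, and let go of it. Then turn the mirror by its top tab until the bench camera, which looks into the mirror, sees the plug in the middle of it, and finish while still holding the mirror still at that angle, since it springs back if let go. Leave the hammer, the wrench and the turbo core where they lie.

Things in the scene. Friction and masses are not known exactly. Their poses are not given: they have to be found in the camera images.
- flange: Loose upright steel plate, 8 mm thick, 0.28-0.42 kg, in the block's slot. Foot 70 mm wide, 60 high; above it a neck 36 mm wide up to 120 mm, with a round 19 mm eye (hole); grip the solid neck above the eye (85 to 120 mm height) across the 8 mm. Origin: middle of the lower edge; z up the plate, y along its width, x through its thickness; the face with the plug looks to -x.
- flange_eye (a point): Centre of the flange's eye, 75 mm above its lower edge, axes as the flange's.
- plug (a point): The mark to be seen: a round brass plug, 16 mm across, 3 mm proud of the flange's -x face, 30 mm above its lower edge, on the centre line; at the start it faces roughly to the robot's right.
- rack: Fixed wooden block, 72 x 100 x 26 mm, with one slot (12 mm wide, 84 mm long, its floor 8 mm above the table, open at the top) that holds the flange; slot along its y. Origin: centre of its underside.
- stand: Fixed grey stand: foot, 24 x 30 mm post 147 mm high (x 0 to 24 mm), and a level steel peg, 10 mm diameter, 70 mm long, axis 140 mm above the table, pointing to the stand's -x (roughly towards the mirror), with a 13 mm ball at its tip. Origin: on the table under the place where the peg leaves the post's face.
- peg_mid (a point): Middle of the peg's length on its axis, 35 mm from the post's face, axes as the stand's.
- station: Fixed inspection station: aluminium base 250 x 90 x 10 mm with the upright swivel mirror at one end and a black bench camera at the other. Origin: on the table, on the mirror's vertical turning axis; +x points to the camera, whose body spans x 162 to 223 mm and is 110 mm high.
- lens (a point): Centre of the camera's lens, 170 mm from the mirror's axis along the station's +x, 90 mm high; it is fixed and looks straight at the mirror.
- mirror: Upright swivel mirror: black frame 76 mm wide, 6 thick, 60 to 120 mm high, glass 70 x 50 mm on its +x face, grip tab on top. Turns about the vertical axis through its glass, 0 to 1.4 rad counter-clockwise from above; at rest it faces the camera squarely (its x along the station's +x); a spring of 0.1 N m per rad drives it back there. Origin: on the table, on the axis; x is the mirror's normal.
- mirror_tab (a point): Top centre of the mirror's grip tab, on the turning axis, 156 mm high: an upright steel tab 10 mm thick, 34 mm wide, standing 36 mm above the mirror's frame (from 120 to 156 mm), parallel to the glass. Its x axis is the mirror's normal, across the 10 mm.
- mirror_mid (a point): Middle of the mirror's glass, on the turning axis, 90 mm high; its x axis is the mirror's normal.
- sight_line (a point): Nothing to touch: the camera's line of sight after the mirror. Its origin is the middle of the glass and its +x axis runs where the line from the lens goes after reflection there; it turns from the station's +x by twice the mirror's turn. The plug shows in the middle of the mirror when it lies on this axis.
- hammer: Bystander: loose hammer, 260 mm long, lying on the bench. Leave it.
- wrench: Bystander: loose wrench lying on the bench. Leave it.
- core: Bystander: loose turbo core, a turned aluminium piece 76 mm across, 75 mm high, standing on the bench. Leave it.

How it is judged (in metres and radians):
On the way:
1. the flange hangs by its eye on the peg, plug towards the mirror, let go (x of flange_eye in the frame of peg_mid between -0.033 and 0.033 m and y of flange_eye in the frame of peg_mid between -0.01 and 0.01 m and z of flange_eye in the frame of peg_mid between -0.012 and 0.002 m and angle between flange's own z axis and vertical below 0.25 rad and contact force between flange and stand above 1 N and contact force between the fingers and flange below 0.1 N and x of mirror_mid in the frame of flange below -0.08 m), for 0.3 s.
At the end, for the whole second after the job is handed in: Flange hangs by its eye on the peg (within 33 mm of its middle), upright within 0.25 rad, let go, plug face towards the mirror; the camera's reflected line of sight passes within 30 mm of the plug's centre; the fingers (over 0.5 N) hold the mirror still there (all of step 1 and y of plug in the frame of sight_line between -0.03 and 0.03 m and x of plug in the frame of sight_line above 0.08 m and angular speed of mirror below 0.08 rad/s and linear speed of flange below 0.03 m/s and contact force between the fingers and mirror above 0.5 N); the arm keeps its last pose, push and grip.
It fails at once if hammer was disturbed (moved over 30 mm) (distance of hammer from where it was at the start of the episode above 0.03 m).
It fails at once if wrench was disturbed (moved over 30 mm) (distance of wrench from where it was at the start of the episode above 0.03 m).
It fails at once if core was disturbed (moved over 30 mm) (distance of core from where it was at the start of the episode above 0.03 m).
It also fails if it takes over 59 s, if anything falls off the work surface, if the arm or the gripper's body presses on something with over 40 N, if the wrist force passes 120 N, or if a joint passes its speed limit or range.

## Working session

There is one attempt and no reset: what is moved stays moved. The work goes in short steps, Python scripts to look and compute and a tool call to move; the robot and the scene stay as the last step left them, time stands still between calls to the robot, and variables do not carry over. Pictures are saved under pics/ and viewed, at most 10 in all, crops included, and the job is handed in when it is done.

```bash
ls; mkdir -p pics; cat > h.py <<'E'
import numpy as np, cv2
from station import r, optics, job
def cap(n):
    d=optics.capture(n); return d
def pts(d):
    h,w=d["z_map"].shape
    u,v=np.meshgrid(np.arange(w),np.arange(h))
    p=cv2.undistortPoints(np.stack([u.ravel(),v.ravel()],1).astype(np.float64).reshape(-1,1,2),np.array(d["K"],float),np.array(d["distortion"],float)).reshape(h,w,2)
    z=d["z_map"]
    c=np.stack([p[...,0]*z,-p[...,1]*z,-z],-1)
    T=np.array(d["world_from_camera"])
    return c@T[:3,:3].T+T[:3,3]
E
python3 - <<'E'
from h import *
for n in ["scene","top"]:
    d=cap(n); P=pts(d)
    np.savez(f"pics/{n}0.npz",px=d["pixels"],P=P,z=d["z_map"],T=d["world_from_camera"],K=d["K"])
    cv2.imwrite(f"pics/{n}0.png",cv2.resize(d["pixels"][...,::-1],(800,600)))
    print(n,np.array(d["world_from_camera"]).round(3).tolist(),d["distortion"])
s=r.sense();print(s["tcp_pos"],s["ee_rot"],s["time_s"])
E
```

```text
pics
station.py
scene [[-0.884, -0.399, 0.245, 0.849], [0.468, -0.762, 0.447, 0.482], [0.008, 0.51, 0.86, 1.158], [0.0, 0.0, 0.0, 1.0]] [-0.07216647  0.          0.          0.          0.        ]
top [[0.02, 0.99, -0.137, 0.402], [-1.0, 0.019, -0.004, -0.049], [-0.001, 0.137, 0.991, 1.131], [0.0, 0.0, 0.0, 1.0]] [-0.05345718  0.          0.          0.          0.        ]
[ 0.21753556 -0.5853459   0.22156148] [[-9.37428960e-01 -3.48175678e-01 -8.01363433e-04]
 [-3.48176582e-01  9.37427179e-01  1.83081264e-03]
 [ 1.13775429e-04  1.99527277e-03 -9.99998003e-01]] 0.1
```

View pics/scene0.png

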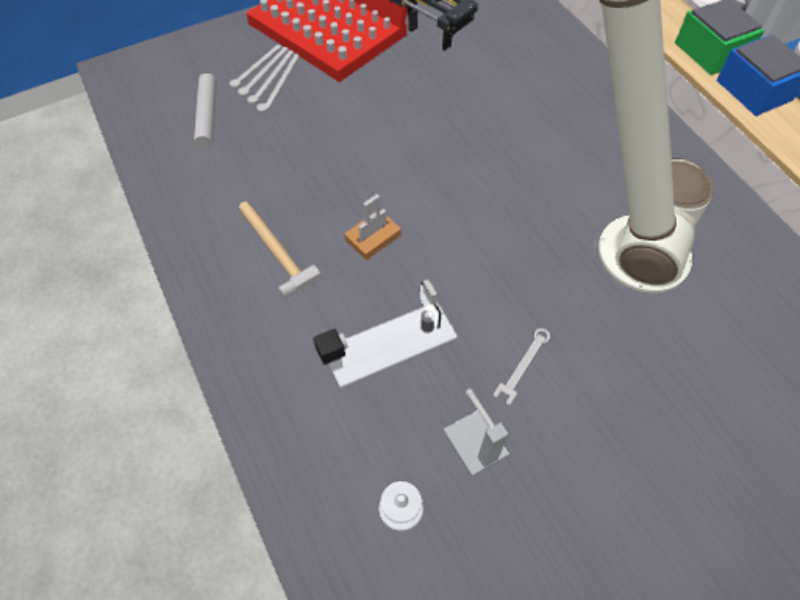

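View pics/top0.png

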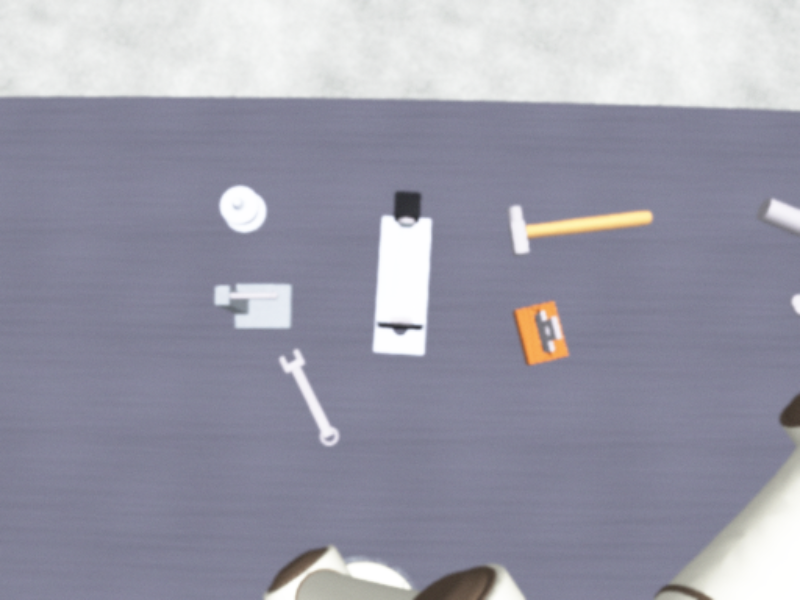

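The top view (up = +x, left = +y) shows the orange block with the flange at about (543,332), the white station at (403,285) with the mirror at (400,325), and the stand with its peg at (250,295). The wrench is at (310,398), the core at (242,208) and the hammer at (580,228). Next I'll measure these.

```bash
cat > m.py <<'E'
from h import *
def rect(q):
    c,(w,h),a=cv2.minAreaRect(q[:,:2].astype(np.float32)*1000)
    return np.round(c,1),round(w,1),round(h,1),round(a,1)
for n in ["top","scene"]:
    f=np.load(f"pics/{n}0.npz"); P=f["P"];px=f["px"].astype(int);z=f["z"]
    hsv=cv2.cvtColor(f["px"],cv2.COLOR_RGB2HSV)
    ok=z>0
    def box(x0,x1,y0,y1,z0,z1): return ok&(P[...,0]>x0)&(P[...,0]<x1)&(P[...,1]>y0)&(P[...,1]<y1)&(P[...,2]>z0)&(P[...,2]<z1)
    B={"racktop":box(.3,.6,-.45,-.2,.015,.034)&(hsv[...,1]>130),
       "flange":box(.3,.6,-.45,-.2,.04,.2),
       "flangetop":box(.3,.6,-.45,-.2,.118,.2),
       "plate":box(.3,.75,-.15,.12,.004,.02),
       "camtop":box(.5,.8,-.15,.12,.1,.12),
       "mirror":box(.3,.55,-.15,.12,.1,.17),
       "tab":box(.3,.55,-.15,.12,.14,.17),
       "peg":box(.4,.6,.1,.26,.13,.16),"all stand":box(.4,.6,.1,.35,.004,.03),
       "wrench":box(.2,.45,.05,.3,.003,.05),"core":box(.5,.8,.2,.5,.01,.1)}
    for k,m in B.items():
        q=P[m]
        if len(q)>4: print(n,k,len(q),rect(q),"z",np.percentile(q[:,2],[5,50,95]).round(3))
    if n=="top":
        m=B["peg"];q=P[m]; print(q[::6].round(3).tolist()) 
        print("fl",P[B["flange"]][::4].round(3).tolist())
        print("mir",P[B["mirror"]][::4].round(3).tolist())
E
python3 m.py
```

```text
top racktop 577 (array([ 501.2, -305.2]), 97.8, 71.1, 14.1) z [0.021 0.026 0.03 ]
top flange 234 (array([ 500.9, -306.8]), 69.5, 10.8, 14.4) z [0.046 0.074 0.129]
top flangetop 57 (array([ 501.2, -307. ]), 35.5, 9.9, 15.1) z [0.121 0.127 0.13 ]
top plate 2950 (array([525.1, -15.5]), 269.6, 447.7, 89.6) z [0.005 0.009 0.013]
top camtop 353 (array([612.5, -66.8]), 73.1, 232.0, 83.7) z [0.104 0.109 0.118]
top mirror 150 (array([505.7, -54.8]), 73.8, 12.3, 87.7) z [0.107 0.126 0.157]
top tab 65 (array([506.7, -54.4]), 10.4, 31.8, 0.6) z [0.151 0.155 0.158]
top peg 254 (array([541. , 190.5]), 29.9, 97.3, 1.4) z [0.137 0.144 0.148]
top all stand 1034 (array([501. , 223.5]), 246.7, 197.4, 89.7) z [0.005 0.011 0.015]
top wrench 771 (array([324.8, 175.4]), 249.4, 247.6, 0.1) z [0.003 0.005 0.01 ]
top core 883 (array([626.9, 233.2]), 249.4, 68.8, 0.8) z [0.011 0.053 0.073]
[[0.554, 0.239, 0.147], [0.555, 0.224, 0.145], [0.552, 0.234, 0.146], [0.552, 0.218, 0.149], [0.549, 0.231, 0.146], [0.55, 0.217, 0.144], [0.548, 0.23, 0.142], [0.549, 0.217, 0.134], [0.544, 0.225, 0.15], [0.545, 0.212, 0.14
[... 3257 characters left out ...]
-304.5]), 36.8, 12.0, 12.4) z [0.119 0.129 0.132]
scene plate 3666 (array([524.8, -15.1]), 269.9, 449.5, 90.0) z [0.004 0.008 0.015]
scene camtop 316 (array([617. , -50.6]), 228.4, 72.7, 1.0) z [0.102 0.111 0.116]
scene mirror 152 (array([508.7, -53.4]), 13.0, 74.3, 0.0) z [0.103 0.132 0.16 ]
scene tab 64 (array([509.1, -53. ]), 34.7, 11.0, 87.4) z [0.142 0.156 0.161]
scene peg 260 (array([541.5, 193.2]), 99.4, 31.4, 89.7) z [0.137 0.148 0.152]
scene all stand 1848 (array([499.9, 225. ]), 199.3, 250.0, 0.0) z [0.004 0.007 0.017]
scene wrench 2620 (array([324.9, 175. ]), 249.8, 249.7, 89.9) z [0.003 0.005 0.009]
scene core 1060 (array([642.6, 270.3]), 224.3, 244.7, 59.4) z [0.012 0.056 0.077]
```

```bash
cat >> h.py <<'E'
from scipy.spatial.transform import Rotation as Ro
def plan(x,y,z,psi):
    s=r.sense(); R=np.array(s["ee_rot"]); a=np.radians(psi)
    ya=np.array([np.cos(a),np.sin(a),0]); za=np.array([0,0,-1.]); xa=np.cross(ya,za)
    G=np.stack([xa,ya,za],1)
    print("shift",(R.T@(np.array([x,y,z])-s["tcp_pos"])).round(4),"rot",np.degrees(Ro.from_matrix(R.T@G).as_rotvec()).round(2),"F",np.round(s["wrist_force"],1),"g",np.round(s["gripper_width"],3),s["gripper_force"],"t",s["time_s"],"tcp",np.round(s["tcp_pos"],4))
E
python3 - <<'E'
from h import *
plan(.502,-.3055,.20,104)
# station/stand yaw from line fits
for n in ["top","scene"]:
    f=np.load(f"pics/{n}0.npz");P=f["P"];g=f["px"].min(2)
    def comp(m,seed):
        k,l=cv2.connectedComponents(m.astype(np.uint8)); L=l[m&(np.hypot(P[...,0]-seed[0],P[...,1]-seed[1])<.02)]
        return l==np.bincount(L).argmax()
    def rect(q): return [np.round(v,1) for v in cv2.minAreaRect(q[:,:2].astype(np.float32)*1000)]
    m=(g>190)&(abs(P[...,2]-.01)<.006)&(abs(P[...,1]+.055)<.08)
    print(n,"plate",rect(P[comp(m,(.58,-.055))]))
    m=(abs(P[...,2]-.145)<.012)&(P[...,1]>.135)&(P[...,1]<.26)&(abs(P[...,0]-.542)<.04)
    q=P[m]; pg=q[(q[:,1]<.205)&(q[:,1]>.155)]; print("peg fit",np.polyfit(pg[:,1]-.18,pg[:,0],1),"tip y",q[:,1].min(), "post",rect(q[q[:,1]>.207]), "z",np.median(pg[:,2]))
    s=cv2.cvtColor(f["px"],cv2.COLOR_RGB2HSV)
    m=(P[...,2]>.09)&(P[...,2]<.12)&(abs(P[...,1]+.055)<.05)&(P[...,0]>.64)
    print("cam",rect(P[m]))
    m=(P[...,2]>.115)&(P[...,2]<.17)&(abs(P[...,1]+.055)<.05)&(abs(P[...,0]-.506)<.03)
    q=P[m];l=cv2.fitLine(q[:,:2].astype(np.float32),cv2.DIST_L2,0,.01,.01).ravel();print("mirror dir",np.degrees(np.arctan2(l[1],l[0])),l)
E
```

```text
shift [-0.3641  0.1632  0.0218] rot [ 0.11 -0.01  6.38] F [-0.1 -0.7  0.6] g 1.0 0.0 t 0.1 tcp [ 0.2175 -0.5853  0.2216]
top plate [array([586.4, -59.7]), array([ 92.5, 249.9]), np.float64(87.6)]
peg fit [-0.01892231  0.54191365] tip y 0.14189976302521837 post [array([540.1, 223.1]), array([29.9, 32. ]), np.float64(1.4)] z 0.14347196333108392
cam [array([702.4, -63. ]), array([55.2, 42.1]), np.float64(0.9)]
mirror dir 86.71385 [ 0.05732261  0.9983557   0.50410295 -0.05507822]
scene plate [array([586.8, -59.4]), array([ 92.7, 250.7]), np.float64(87.4)]
peg fit [-0.05687705  0.5444428 ] tip y 0.14348365473071883 post [array([541.7, 225. ]), array([35.8, 31.4]), np.float64(89.7)] z 0.14595513179447694
cam [array([704.6, -61.8]), array([46.5, 53.4]), np.float64(87.0)]
mirror dir -89.47592 [ 0.00914664 -0.99995816  0.5097023  -0.04884463]
```

The rows are not in the units I measure in: shifts go in shares of 400 mm and turns go in shares of 180 degrees. I convert before sending: -0.364 m / 0.4 = -0.91, -0.319 m / 0.4 = -0.7975, 6.4 degrees / 180 = 0.0356.

Emit:
steer_hand([
  {"jaw":1, "pos":[-0.115, 0.05, 0]},
  {"jaw":1, "pos":[-0.2275, 0.1025, 0]},
  {"jaw":1, "pos":[-0.3425, 0.1525, 0]},
  {"jaw":1, "pos":[-0.455, 0.205, 0], "rotvec":[0, 0, 0.0111]},
  {"jaw":1, "pos":[-0.57, 0.255, 0], "rotvec":[0, 0, 0.0222]},
  {"jaw":1, "pos":[-0.6825, 0.305, 0], "rotvec":[0, 0, 0.0356]},
  {"jaw":1, "pos":[-0.7975, 0.3575, 0.025], "rotvec":[0, 0, 0.0356]},
  {"jaw":1, "pos":[-0.91, 0.4075, 0.055], "rotvec":[0, 0, 0.0356]},
])

```text
time_s: 0.9
tcp_pos: [0.5019, -0.306, 0.2012]
ee_rot: [[-0.97, -0.242, 0.001], [-0.242, 0.97, -0.0], [-0.001, -0.001, -1.0]]
wrist_force: [0.5, -0.3, 0.2]
gripper_width: 1.002
gripper_force: 0.0
```

Emit:
steer_hand([
  {"jaw":1},
  {"jaw":1},
])

```text
time_s: 1.1
tcp_pos: [0.5009, -0.3067, 0.2001]
ee_rot: [[-0.97, -0.244, -0.002], [-0.244, 0.97, 0.001], [0.002, 0.001, -1.0]]
wrist_force: [0.2, 0.5, 0.4]
gripper_width: 0.998
gripper_force: 0.0
```

```bash
python3 - <<'E'
from h import *
plan(.502,-.3055,.20,104)
d=cap("wrist");P=pts(d);np.savez("pics/w1.npz",px=d["pixels"],P=P)
cv2.imwrite("pics/w1.png",d["pixels"][...,::-1])
m=(P[...,2]>.112)&(P[...,2]<.14)&(np.hypot(P[...,0]-.502,P[...,1]+.305)<.04)
q=P[m];print(len(q),q.mean(0),[np.round(v,1) for v in cv2.minAreaRect(q[:,:2].astype(np.float32)*1000)],np.median(q[:,2]))
E
```

```text
shift [-0.0014  0.0009  0.0001] rot [ 0.06 -0.11  0.12] F [0.2 0.5 0.4] g 0.998 0.0 t 1.1 tcp [ 0.5009 -0.3067  0.2001]
472 [ 0.50091286 -0.30544634  0.12762789] [array([ 502.4, -305.1]), array([36.8,  7.4]), np.float64(14.4)] 0.1282384421398462
```

View pics/w1.png

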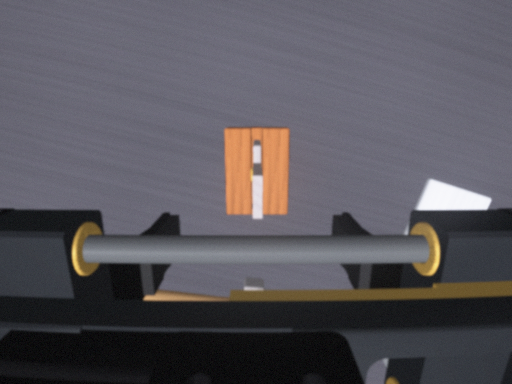

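The wrist view shows the block at (257,170), with the flange's light edge at about u=258, midway between the fingers. Descending to grasp.

Scaled: 0.103 m / 0.4 = 0.2575, 0.09 m / 0.4 = 0.225, 0.3 degrees / 180 = 0.0017.

Emit:
steer_hand([
  {"jaw":0.8, "pos":[-0.0025, 0.0025, 0.0875], "rotvec":[0, 0, 0.0017]},
  {"jaw":0.7, "pos":[-0.0025, 0.0025, 0.175], "rotvec":[0, 0, 0.0017]},
  {"jaw":0.6, "pos":[-0.0025, 0.0025, 0.225], "rotvec":[0, 0, 0.0017]},
  {"jaw":0.6, "pos":[-0.0025, 0.0025, 0.2575], "rotvec":[0, 0, 0.0017]},
  {"jaw":0.6, "pos":[-0.0025, 0.0025, 0.2575], "rotvec":[0, 0, 0.0017]},
])

```text
time_s: 1.65
tcp_pos: [0.4997, -0.3072, 0.0967]
ee_rot: [[-0.972, -0.235, -0.003], [-0.235, 0.972, 0.001], [0.003, 0.002, -1.0]]
wrist_force: [-0.3, -0.0, 0.1]
gripper_width: 0.647
gripper_force: 0.0
```

Emit:
steer_hand([
  {"jaw":0},
  {"jaw":0},
  {"jaw":0},
  {"jaw":0},
  {"jaw":0},
  {"jaw":0},
  {"jaw":0},
  {"jaw":0},
])

```text
time_s: 2.45
tcp_pos: [0.5013, -0.3062, 0.0982]
ee_rot: [[-0.972, -0.237, -0.0], [-0.237, 0.972, 0.0], [0.0, 0.0, -1.0]]
wrist_force: [0.2, 1.2, 1.2]
gripper_width: 0.086
gripper_force: 29.9
```

Scaled: -0.19 m / 0.4 = -0.475, -0.17 m / 0.4 = -0.425.

Emit:
steer_hand([
  {"jaw":0, "pos":[0, 0, -0.05]},
  {"jaw":0, "pos":[0, 0, -0.125]},
  {"jaw":0, "pos":[0, 0, -0.225]},
  {"jaw":0, "pos":[0, 0, -0.325]},
  {"jaw":0, "pos":[0, 0, -0.425]},
  {"jaw":0, "pos":[0, 0, -0.475]},
  {"jaw":0, "pos":[0, 0, -0.475]},
])

```text
time_s: 3.15
tcp_pos: [0.5024, -0.307, 0.2907]
ee_rot: [[-0.972, -0.237, 0.006], [-0.237, 0.972, -0.002], [-0.005, -0.003, -1.0]]
wrist_force: [1.4, 0.1, -4.2]
gripper_width: 0.086
gripper_force: 30.0
```

```bash
python3 - <<'E'
from h import *
plan(.542,.09,.285,91.5)
E
```

```text
shift [-0.1324  0.3764  0.0052] rot [-0.15  0.3  12.19] F [ 1.4  0.1 -4.2] g 0.086 29.978729935828596 t 3.15 tcp [ 0.5024 -0.307   0.2907]
```

Scaled: 0.318 m / 0.4 = 0.795, 0.273 m / 0.4 = 0.6825, 12.2 degrees / 180 = 0.0678.

Emit:
steer_hand([
  {"jaw":0, "pos":[-0.0125, 0.0375, 0]},
  {"jaw":0, "pos":[-0.04, 0.1125, 0], "rotvec":[0, 0, 0.0111]},
  {"jaw":0, "pos":[-0.08, 0.225, 0], "rotvec":[0, 0, 0.0222]},
  {"jaw":0, "pos":[-0.12, 0.34, 0], "rotvec":[0, 0, 0.0389]},
  {"jaw":0, "pos":[-0.16, 0.455, 0], "rotvec":[0, 0, 0.0556]},
  {"jaw":0, "pos":[-0.2, 0.5675, 0], "rotvec":[0, 0, 0.0678]},
  {"jaw":0, "pos":[-0.24, 0.6825, 0], "rotvec":[0, 0, 0.0678]},
  {"jaw":0, "pos":[-0.28, 0.795, 0], "rotvec":[0, 0, 0.0678]},
])

```text
time_s: 3.95
tcp_pos: [0.5329, 0.0314, 0.285]
ee_rot: [[-1.0, -0.026, -0.006], [-0.026, 1.0, -0.001], [0.006, -0.0, -1.0]]
wrist_force: [1.5, -0.3, -3.9]
gripper_width: 0.089
gripper_force: 30.0
```

```bash
python3 - <<'E'
from h import *
plan(.542,.09,.285,91.5)
E
```

```text
shift [-0.0106  0.0584 -0.0001] rot [-0.03 -0.32 -0.  ] F [ 1.5 -0.3 -3.9] g 0.089 29.983867281116545 t 3.95 tcp [0.5329 0.0314 0.285 ]
```

Scaled: 0.13 m / 0.4 = 0.325, 0.115 m / 0.4 = 0.2875, -0.3 degrees / 180 = -0.0017.

Emit:
steer_hand([
  {"jaw":0, "pos":[-0.0125, 0.075, 0], "rotvec":[0, -0.0017, 0]},
  {"jaw":0, "pos":[-0.025, 0.125, 0.025], "rotvec":[0, -0.0017, 0]},
  {"jaw":0, "pos":[-0.025, 0.145, 0.0875], "rotvec":[0, -0.0017, 0]},
  {"jaw":0, "pos":[-0.025, 0.145, 0.1625], "rotvec":[0, -0.0017, 0]},
  {"jaw":0, "pos":[-0.025, 0.145, 0.2375], "rotvec":[0, -0.0017, 0]},
  {"jaw":0, "pos":[-0.025, 0.145, 0.2875], "rotvec":[0, -0.0017, 0]},
  {"jaw":0, "pos":[-0.025, 0.145, 0.325], "rotvec":[0, -0.0017, 0]},
  {"jaw":0, "pos":[-0.025, 0.145, 0.325], "rotvec":[0, -0.0017, 0]},
])

```text
time_s: 4.75
tcp_pos: [0.5394, 0.0865, 0.1529]
ee_rot: [[-1.0, -0.025, -0.006], [-0.025, 1.0, -0.003], [0.006, -0.003, -1.0]]
wrist_force: [0.2, -0.1, -3.1]
gripper_width: 0.091
gripper_force: 30.0
```

```bash
python3 - <<'E'
from h import *
plan(.542,.09,.155,91.5)
for n in ["wrist","top","scene"]:
    d=cap(n);P=pts(d);np.savez(f"pics/{n}2.npz",px=d["pixels"],P=P,z=d["z_map"])
    cv2.imwrite(f"pics/{n}2.png",d["pixels"][...,::-1])
    m=(P[...,2]>.05)&(P[...,2]<.2)&(P[...,1]>.02)&(P[...,1]<.14)&(abs(P[...,0]-.54)<.06)
    q=P[m];print(n,len(q))
    m=(abs(P[...,2]-.145)<.012)&(abs(P[...,1]-.18)<.025)&(abs(P[...,0]-.542)<.02)
    pg=P[m]
    if len(pg)>20: print("peg fit",len(pg),np.polyfit(pg[:,1]-.18,pg[:,0],1),"z",np.percentile(pg[:,2],[50,90]))
a=cv2.imread("pics/top2.png")[120:280,100:310];b=cv2.imread("pics/scene2.png")[150:310,230:440];c=cv2.imread("pics/wrist2.png")
cv2.imwrite("pics/c2.png",np.vstack([np.hstack([cv2.resize(a,(400,300)),cv2.resize(b,(400,300))]),np.hstack([cv2.resize(c,(400,300))]*2)]))
E
```

```text
shift [-0.0027  0.0035 -0.0021] rot [-0.18 -0.33 -0.04] F [ 0.2 -0.1 -3.1] g 0.091 29.987102164886892 t 4.75 tcp [0.5394 0.0865 0.1529]
wrist 2344
peg fit 573 [-0.01738325  0.5402358 ] z [0.14414224 0.14551583]
top 33
scene 200
peg fit 72 [-0.035137    0.54459004] z [0.14566188 0.14897235]
```

View pics/c2.png

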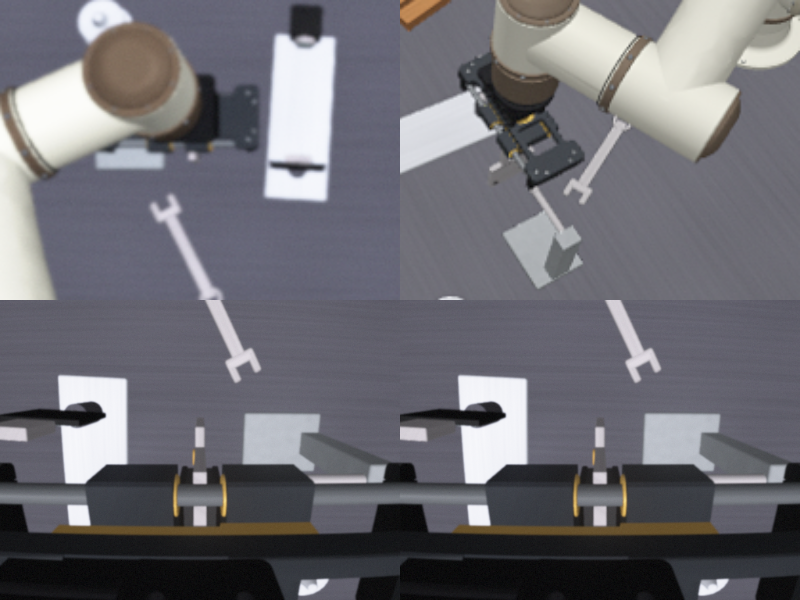

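Wrist view: the flange is held upright in the fingers, with the brass plug on the left (mirror) side at about (194,455). The peg runs left from the post at (340,480). Next I'll measure the flange in the hand against the peg in the same view.

```bash
python3 - <<'E'
from h import *
for n,y0 in (("wrist",.0865),("scene",.0865),("top",.0865)):
    f=np.load(f"pics/{n}2.npz");P=f["P"]
    m=(abs(P[...,1]-y0)<.012)&(abs(P[...,0]-.535)<.06)&(P[...,2]>.03)&(P[...,2]<.2)
    q=P[m];print(n,len(q))
    for z0 in np.arange(.05,.2,.008):
        s=q[abs(q[:,2]-z0)<.004]
        if len(s)>3: print(round(z0,3),len(s),"x",np.percentile(s[:,0],[2,50,98]).round(4),"y",np.percentile(s[:,1],[5,50,95]).round(4))
f=np.load("pics/wrist2.npz");P=f["P"]
q=P[(abs(P[...,2]-.14)<.015)&(abs(P[...,1]-.18)<.06)&(abs(P[...,0]-.542)<.03)]
for y0 in np.arange(.12,.24,.006):
    s=q[abs(q[:,1]-y0)<.003]
    if len(s)>3: print("pegw",round(y0,3),len(s),"x",np.percentile(s[:,0],[2,50,98]).round(4),"z",np.percentile(s[:,2],[2,50,98]).round(4))
s=cv2.cvtColor(f["px"],cv2.COLOR_RGB2HSV)
E
```

```text
wrist 2285
0.066 9 x [0.5051 0.5053 0.5057] y [0.0824 0.0854 0.0884]
0.074 13 x [0.5052 0.5054 0.5059] y [0.0819 0.0846 0.0881]
0.082 14 x [0.5051 0.5054 0.5058] y [0.0821 0.0854 0.088 ]
0.09 18 x [0.5053 0.5056 0.5331] y [0.08   0.0843 0.0884]
0.098 52 x [0.5054 0.5343 0.5453] y [0.0796 0.0804 0.0884]
0.106 20 x [0.5053 0.5056 0.5273] y [0.0813 0.0852 0.0883]
0.114 21 x [0.5054 0.5057 0.5066] y [0.0816 0.0849 0.0882]
0.122 336 x [0.5057 0.514  0.5226] y [0.0819 0.0854 0.0889]
0.13 40 x [0.5224 0.5227 0.5231] y [0.0823 0.0857 0.0891]
0.138 49 x [0.5224 0.5227 0.5231] y [0.0821 0.086  0.0896]
0.146 53 x [0.5223 0.5228 0.5231] y [0.0821 0.0855 0.0892]
0.154 140 x [0.5225 0.5289 0.5311] y [0.0758 0.0864 0.0973]
0.162 217 x [0.5225 0.5292 0.5311] y [0.0756 0.0861 0.0972]
0.17 251 x [0.5226 0.5293 0.5312] y [0.0757 0.0861 0.0974]
0.178 325 x [0.5227 0.5296 0.5485] y [0.0759 0.0866 0.0973]
0.186 701 x [0.523  0.5468 0.5586] y [0.0825 0.0864 0.0903]
0.194 26 x [0.5428 0.5472 0.5502] y [0.0827 0.0904 0.0906]
scene 196
0.074 19 x [0.5289 0.5519 0.5789] y [0.0882 0.0908 0.0922]
0.082 16 x [0.5
[... 882 characters left out ...]
 71 x [0.5385 0.5397 0.5427] z [0.14   0.1435 0.1458]
pegw 0.18 103 x [0.5384 0.5405 0.5433] z [0.1399 0.1442 0.146 ]
pegw 0.186 105 x [0.5383 0.5399 0.5432] z [0.1397 0.1443 0.146 ]
pegw 0.192 111 x [0.5374 0.5397 0.5431] z [0.1404 0.1442 0.146 ]
pegw 0.198 109 x [0.5374 0.5396 0.5431] z [0.1398 0.1441 0.1461]
pegw 0.204 110 x [0.5373 0.5395 0.543 ] z [0.1398 0.1442 0.1459]
pegw 0.21 104 x [0.5372 0.5395 0.5429] z [0.1398 0.1442 0.1462]
pegw 0.216 531 x [0.5278 0.5346 0.542 ] z [0.1258 0.14   0.1473]
pegw 0.222 341 x [0.5268 0.5312 0.5414] z [0.1262 0.1468 0.1483]
pegw 0.228 267 x [0.5265 0.5303 0.5409] z [0.1266 0.1467 0.1484]
pegw 0.234 79 x [0.5263 0.5269 0.5344] z [0.1256 0.1358 0.1461]
```

```bash
python3 - <<'E'
from h import *
P=np.load("pics/wrist2.npz")["P"]
b=(abs(P[...,1]-.0855)<.003)
for x0,x1,z0,z1 in((.508,.521,.11,.13),(.524,.528,.17,.2),(.535,.556,.17,.2)):
    q=P[b&(P[...,0]>x0)&(P[...,0]<x1)&(P[...,2]>z0)&(P[...,2]<z1)];print(len(q),q.mean(0),np.percentile(q[:,2],[10,50,90]))
    if len(q)>10: print(np.polyfit(q[:,0],q[:,2],1))
q=P[b&(P[...,2]>.18)&(P[...,2]<.2)];print(np.percentile(q[:,0],[0,2,50,98,100]))
plan(.542,.09,.155,91.5)
E
```

```text
182 [0.51449181 0.0855205  0.12317628] [0.12234535 0.12324468 0.12391987]
[-0.01058269  0.12862099]
101 [0.52612748 0.0853804  0.18302186] [0.18229412 0.18309855 0.18371291]
[-0.00916304  0.18784279]
250 [0.55031971 0.08545967 0.18356975] [0.18236365 0.18303263 0.18403364]
[-0.21390917  0.30128819]
[0.52253224 0.52284591 0.54709119 0.55865861 0.55917951]
shift [0.0011 0.0027 0.0027] rot [-0.03  0.26  0.01] F [-0.2  0.2 -3.9] g 0.094 29.986407095566392 t 4.9 tcp [0.5432 0.0873 0.1577]
```

```bash
cat > w.py <<'E'
from h import *
for i in range(3):
    s=r.sense();print("tcp",np.round(s["tcp_pos"],4))
    d=cap("wrist");P=pts(d)
    p=np.round(np.array(d["world_from_camera"])[:3,3],4)
    q=P[(P[...,2]>.085)&(P[...,2]<.115)&(P[...,0]<.515)&(P[...,0]>.49)&(abs(P[...,1]-s["tcp_pos"][1])<.012)]
    ex=np.median(q[:,0])
    q2=P[(abs(P[...,1]-s["tcp_pos"][1])<.012)&(P[...,0]>ex+.003)&(P[...,0]<ex+.015)&(P[...,2]>.1)&(P[...,2]<.14)]
    pg=P[(abs(P[...,2]-.14)<.012)&(abs(P[...,1]-.192)<.018)&(abs(P[...,0]-.542)<.015)]
    bins=[ (y0,np.percentile(pg[abs(pg[:,1]-y0)<.003][:,0],3)) for y0 in np.arange(.178,.208,.006) if (abs(pg[:,1]-y0)<.003).sum()>20]
    B=np.array(bins);k=np.polyfit(B[:,0]-.15,B[:,1]+.005,1)
    print("cam",p,"flange x",(ex+.035).round(4),"y",np.median(q[:,1]).round(4),"eye z",(np.median(q2[:,2])+.015).round(4),"peg x@.15",k.round(4),"peg z",(np.percentile(pg[:,2],97)-.005).round(4))
E
python3 w.py
```

```text
tcp [0.5432 0.0873 0.1577]
cam [0.4761 0.0855 0.32  ] flange x 0.5449 y 0.0865 eye z 0.1427 peg x@.15 [-0.0254  0.5442] peg z 0.1411
tcp [0.5436 0.0874 0.1584]
cam [0.4763 0.0855 0.3205] flange x 0.5454 y 0.0866 eye z 0.1434 peg x@.15 [-0.0237  0.5441] peg z 0.1412
tcp [0.5437 0.0875 0.1587]
cam [0.4763 0.0855 0.3208] flange x 0.5455 y 0.0867 eye z 0.1436 peg x@.15 [-0.0234  0.5441] peg z 0.141
```

Scaled: 0.015 m / 0.4 = 0.0375, 0.01 m / 0.4 = 0.025.

Emit:
steer_hand([
  {"jaw":0, "pos":[0, 0.025, 0.0025]},
  {"jaw":0, "pos":[0, 0.0375, 0.0063]},
  {"jaw":0, "pos":[0, 0.0375, 0.0063]},
  {"jaw":0, "pos":[0, 0.0375, 0.0063]},
  {"jaw":0, "pos":[0, 0.0375, 0.0063]},
  {"jaw":0, "pos":[0, 0.0375, 0.0063]},
])

```text
time_s: 5.65
tcp_pos: [0.543, 0.102, 0.1556]
ee_rot: [[-1.0, -0.026, 0.005], [-0.026, 1.0, 0.0], [-0.005, -0.0, -1.0]]
wrist_force: [0.5, -0.5, -4.2]
gripper_width: 0.095
gripper_force: 30.0
```

```bash
python3 w.py
```

```text
tcp [0.543  0.102  0.1556]
cam [0.4758 0.1002 0.3177] flange x 0.5447 y 0.1012 eye z 0.1403 peg x@.15 [-0.0205  0.5439] peg z 0.1411
tcp [0.543  0.102  0.1556]
cam [0.4759 0.1001 0.3177] flange x 0.5448 y 0.1012 eye z 0.1405 peg x@.15 [-0.0219  0.544 ] peg z 0.1411
tcp [0.543  0.102  0.1556]
cam [0.4759 0.1001 0.3177] flange x 0.5448 y 0.1012 eye z 0.1405 peg x@.15 [-0.0208  0.5439] peg z 0.141
```

Scaled: 0.048 m / 0.4 = 0.12, 0.008 m / 0.4 = 0.02.

Emit:
steer_hand([
  {"jaw":0, "pos":[0, 0.02, 0]},
  {"jaw":0, "pos":[0, 0.04, 0]},
  {"jaw":0, "pos":[0, 0.06, 0]},
  {"jaw":0, "pos":[0, 0.08, 0]},
  {"jaw":0, "pos":[0, 0.1, 0]},
  {"jaw":0, "pos":[0, 0.12, 0]},
  {"jaw":0, "pos":[0, 0.12, 0]},
  {"jaw":0, "pos":[0, 0.12, 0]},
])

```text
time_s: 6.6
tcp_pos: [0.5416, 0.1503, 0.1555]
ee_rot: [[-1.0, -0.026, 0.005], [-0.026, 1.0, -0.0], [-0.005, -0.0, -1.0]]
wrist_force: [0.3, 0.1, -3.8]
gripper_width: 0.091
gripper_force: 30.0
```

```bash
python3 -c "
from h import *
plan(.5435,.17,.1556,91.5)"
```

```text
shift [-0.0024  0.0196 -0.0001] rot [-0.01  0.28  0.01] F [ 0.3  0.1 -3.8] g 0.091 29.986607716418803 t 6.6 tcp [0.5416 0.1503 0.1555]
```

Scaled: 0.022 m / 0.4 = 0.055, 0.016 m / 0.4 = 0.04.

Emit:
steer_hand([
  {"jaw":0, "pos":[0, 0.02, 0]},
  {"jaw":0, "pos":[0, 0.04, 0]},
  {"jaw":0, "pos":[0, 0.055, 0]},
  {"jaw":0, "pos":[0, 0.055, 0]},
  {"jaw":0, "pos":[0, 0.055, 0.005]},
  {"jaw":0, "pos":[0, 0.055, 0.0075]},
  {"jaw":0, "pos":[0, 0.055, 0.0088]},
  {"jaw":0, "pos":[0, 0.055, 0.0088]},
])

```text
time_s: 7.4
tcp_pos: [0.5412, 0.1719, 0.1519]
ee_rot: [[-1.0, -0.026, 0.005], [-0.026, 1.0, -0.0], [-0.005, -0.0, -1.0]]
wrist_force: [0.4, 0.0, -4.5]
gripper_width: 0.091
gripper_force: 30.0
```

```bash
python3 w.py
```

```text
tcp [0.5412 0.1719 0.1519]Traceback (most recent call last):
  File "w.py", line 11, in <module>
    B=np.array(bins);k=np.polyfit(B[:,0]-.15,B[:,1]+.005,1)
                                  ~^^^^^
IndexError: too many indices for array: array is 1-dimensional, but 2 were indexed
```

Scaled: 0.0015 m / 0.4 = 0.0038, 0.001 m / 0.4 = 0.0025.

Emit:
steer_hand([
  {"jaw":0, "pos":[0, 0, 0.0025]},
  {"jaw":0, "pos":[0, 0, 0.0038]},
  {"jaw":0, "pos":[0, 0, 0.0038]},
  {"jaw":0, "pos":[0, 0, 0.0038]},
])

```text
time_s: 7.85
tcp_pos: [0.5412, 0.1721, 0.1507]
ee_rot: [[-1.0, -0.026, 0.005], [-0.026, 1.0, 0.0], [-0.005, -0.0, -1.0]]
wrist_force: [-0.3, -0.3, -4.4]
gripper_width: 0.091
gripper_force: 30.0
```

Scaled: 0.001 m / 0.4 = 0.0025.

Emit:
steer_hand([
  {"jaw":0, "pos":[0, 0, 0.0025]},
  {"jaw":0, "pos":[0, 0, 0.0025]},
  {"jaw":0, "pos":[0, 0, 0.0025]},
])

```text
time_s: 8.15
tcp_pos: [0.5414, 0.1721, 0.1504]
ee_rot: [[-1.0, -0.026, 0.006], [-0.026, 1.0, 0.0], [-0.006, 0.0, -1.0]]
wrist_force: [-2.9, -0.5, 3.4]
gripper_width: 0.088
gripper_force: 30.0
```

Emit:
steer_hand([
  {"jaw":0, "pos":[0, 0, 0.0025]},
  {"jaw":0, "pos":[0, 0, 0.0025]},
  {"jaw":0, "pos":[0, 0, 0.0025]},
])

```text
time_s: 8.45
tcp_pos: [0.5414, 0.1721, 0.1503]
ee_rot: [[-1.0, -0.027, 0.006], [-0.027, 1.0, 0.0], [-0.006, -0.0, -1.0]]
wrist_force: [-4.5, -0.5, 7.5]
gripper_width: 0.085
gripper_force: 30.0
```

```bash
python3 - <<'E'
from h import *
d=cap("wrist");P=pts(d);np.savez("pics/w3.npz",px=d["pixels"],P=P)
e=cap("scene")
cv2.imwrite("pics/c3.png",np.hstack([cv2.resize(d["pixels"][...,::-1],(400,300)),cv2.resize(e["pixels"][200:310,240:387,::-1],(400,300))]))
q=P[(abs(P[...,1]-.172)<.004)&(P[...,2]>.05)&(P[...,2]<.2)&(abs(P[...,0]-.54)<.05)]
for z0 in np.arange(.05,.2,.01):
    s=q[abs(q[:,2]-z0)<.005]
    if len(s)>3: print(round(z0,3),len(s),"x",np.percentile(s[:,0],[2,50,98]).round(4),"z",np.median(s[:,2]).round(4))
E
```

```text
0.06 8 x [0.5081 0.5083 0.5083] z 0.0638
0.07 11 x [0.508  0.5083 0.5086] z 0.0701
0.08 17 x [0.5079 0.5081 0.5084] z 0.0809
0.09 18 x [0.5079 0.5081 0.5091] z 0.0904
0.1 21 x [0.5078 0.5081 0.509 ] z 0.0994
0.11 25 x [0.5078 0.508  0.5084] z 0.1096
0.12 318 x [0.508  0.5166 0.525 ] z 0.1203
0.13 49 x [0.5246 0.5249 0.5253] z 0.1309
0.14 59 x [0.5245 0.5249 0.5252] z 0.1404
0.15 70 x [0.5244 0.5248 0.5253] z 0.1503
0.16 81 x [0.5243 0.5247 0.5251] z 0.1605
0.17 109 x [0.5242 0.5247 0.5324] z 0.1701
0.18 682 x [0.5245 0.5485 0.5603] z 0.1805
0.19 27 x [0.5434 0.5464 0.5515] z 0.1877
0.2 19 x [0.5369 0.5415 0.5473] z 0.1995
```

View pics/c3.png

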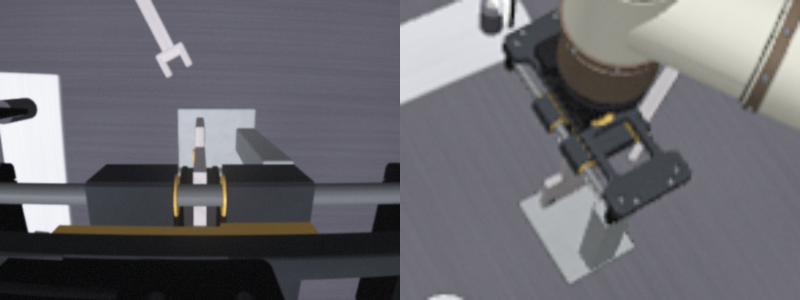

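The wrist force went from −4.4 to +7.5 N, so the eye rests on the peg. The view shows the flange in front of the post with the plug on the mirror side at (194,158). Releasing gently.

Scaled: -0.001 m / 0.4 = -0.0025.

Emit:
steer_hand([
  {"jaw":0, "pos":[0, 0, -0.0025]},
  {"jaw":0.15, "pos":[0, 0, -0.0025]},
  {"jaw":0.3, "pos":[0, 0, -0.0025]},
  {"jaw":0.3, "pos":[0, 0, -0.0025]},
  {"jaw":0.3, "pos":[0, 0, -0.0025]},
  {"jaw":0.3, "pos":[0, 0, -0.0025]},
])

```text
time_s: 9.15
tcp_pos: [0.5413, 0.1722, 0.1494]
ee_rot: [[-1.0, -0.026, 0.005], [-0.026, 1.0, 0.0], [-0.005, -0.0, -1.0]]
wrist_force: [0.2, 0.0, 1.1]
gripper_width: 0.286
gripper_force: 0.0
```

Emit:
steer_hand([
  {"jaw":0.3, "pos":[0, 0, -0.0375]},
  {"jaw":0.3, "pos":[0, 0, -0.0875]},
  {"jaw":0.3, "pos":[0, 0, -0.1625]},
  {"jaw":0.3, "pos":[0, 0, -0.25]},
  {"jaw":0.3, "pos":[0, 0, -0.325]},
  {"jaw":0.3, "pos":[0, 0, -0.325]},
  {"jaw":0.3, "pos":[0, 0, -0.325]},
  {"jaw":0.3, "pos":[0, 0, -0.325]},
])

```text
time_s: 9.95
tcp_pos: [0.5399, 0.1719, 0.2782]
ee_rot: [[-1.0, -0.026, 0.003], [-0.026, 1.0, -0.001], [-0.003, -0.001, -1.0]]
wrist_force: [0.3, -0.7, -0.2]
gripper_width: 0.301
gripper_force: 0.0
```

```bash
python3 - <<'E'
from h import *
plan(.5075,-.054,.22,177.5)
d=cap("wrist");P=pts(d);np.savez("pics/w4.npz",px=d["pixels"],P=P)
cv2.imwrite("pics/w4.png",d["pixels"][...,::-1])
q=P[(abs(P[...,1]-.172)<.02)&(P[...,2]>.05)&(P[...,2]<.2)&(abs(P[...,0]-.54)<.05)]
for z0 in np.arange(.05,.2,.01):
    s=q[abs(q[:,2]-z0)<.005]
    if len(s)>3: print(round(z0,3),len(s),"x",np.percentile(s[:,0],[2,50,98]).round(4),"y",np.percentile(s[:,1],[2,50,98]).round(4))
E
```

```text
shift [ 0.0384 -0.2249  0.0583] rot [ -0.16   0.1  -86.03] F [ 0.3 -0.7 -0.2] g 0.301 0.0 t 9.95 tcp [0.5399 0.1719 0.2782]
0.08 5 x [0.5086 0.5089 0.5094] y [0.1688 0.1723 0.1746]
0.09 9 x [0.5084 0.5086 0.5369] y [0.1651 0.1688 0.1732]
0.1 25 x [0.5082 0.5402 0.5471] y [0.165  0.1662 0.1739]
0.11 5 x [0.5081 0.5083 0.5085] y [0.1681 0.1711 0.1742]
0.12 126 x [0.5083 0.5166 0.5251] y [0.167  0.1712 0.1747]
0.13 8 x [0.5248 0.525  0.5252] y [0.1676 0.171  0.1745]
0.14 227 x [0.5247 0.5406 0.5477] y [0.153  0.1745 0.1912]
0.15 105 x [0.5246 0.5431 0.5462] y [0.1521 0.167  0.1908]
0.16 16 x [0.5243 0.5245 0.5247] y [0.1681 0.1715 0.175 ]
0.17 18 x [0.5241 0.5243 0.5247] y [0.1679 0.1715 0.1752]
0.18 368 x [0.5243 0.5416 0.56  ] y [0.1682 0.172  0.1759]
```

View pics/w4.png

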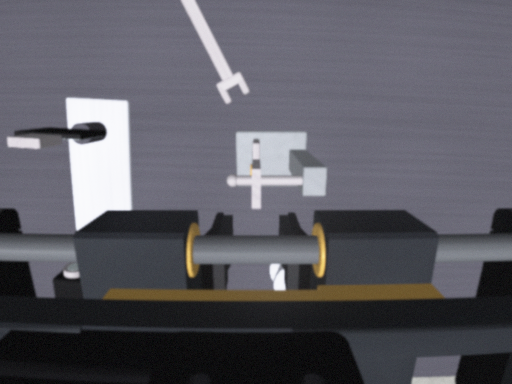

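The flange hangs upright on the peg: ball at (232,181), plate edge at u=256, plug on the mirror side. Moving to the mirror.

Scaled: -0.225 m / 0.4 = -0.5625, -0.215 m / 0.4 = -0.5375, -62 degrees / 180 = -0.3444.

Emit:
steer_hand([
  {"jaw":0.5, "pos":[0.0075, -0.0375, 0], "rotvec":[0, 0, -0.0333]},
  {"jaw":0.6, "pos":[0.02, -0.1125, 0], "rotvec":[0, 0, -0.0778]},
  {"jaw":0.6, "pos":[0.035, -0.2, 0], "rotvec":[0, 0, -0.1222]},
  {"jaw":0.6, "pos":[0.05, -0.2875, 0], "rotvec":[0, 0, -0.1667]},
  {"jaw":0.6, "pos":[0.065, -0.375, 0], "rotvec":[0, 0, -0.2111]},
  {"jaw":0.6, "pos":[0.08, -0.475, 0], "rotvec":[0, 0, -0.2556]},
  {"jaw":0.6, "pos":[0.095, -0.5375, 0], "rotvec":[0, 0, -0.3]},
  {"jaw":0.6, "pos":[0.095, -0.5625, 0.05], "rotvec":[0, 0, -0.3444]},
])

```text
time_s: 10.8
tcp_pos: [0.509, -0.056, 0.2607]
ee_rot: [[-0.443, -0.896, 0.009], [-0.896, 0.443, -0.0], [-0.004, -0.008, -1.0]]
wrist_force: [1.0, 0.0, -0.6]
gripper_width: 0.599
gripper_force: 0.0
```

Emit:
steer_hand([
  {"jaw":0.6, "pos":[0, 0, 0.025], "rotvec":[0, 0, -0.0444]},
  {"jaw":0.6, "pos":[0, 0, 0.075], "rotvec":[0, 0, -0.0889]},
  {"jaw":0.6, "pos":[0, 0, 0.095], "rotvec":[0, 0, -0.1333]},
  {"jaw":0.6, "pos":[0, 0, 0.095], "rotvec":[0, 0, -0.1333]},
  {"jaw":0.6, "pos":[0, 0, 0.095], "rotvec":[0, 0, -0.1333]},
  {"jaw":0.6, "pos":[0, 0, 0.095], "rotvec":[0, 0, -0.1333]},
  {"jaw":0.6, "pos":[0, 0, 0.095], "rotvec":[0, 0, -0.1333]},
])

```text
time_s: 11.5
tcp_pos: [0.5091, -0.0537, 0.2219]
ee_rot: [[-0.045, -0.999, 0.006], [-0.999, 0.045, 0.0], [-0.001, -0.006, -1.0]]
wrist_force: [0.2, -0.2, 1.2]
gripper_width: 0.599
gripper_force: 0.0
```

```bash
cat > t.py <<'E'
from h import *
d=cap("wrist");P=pts(d)
m=(P[...,2]>.148)&(P[...,2]<.165)&(np.hypot(P[...,0]-.507,P[...,1]+.054)<.03);q=P[m]
print("tab",len(q),q.mean(0) if len(q) else "",[np.round(v,1) for v in cv2.minAreaRect(q[:,:2].astype(np.float32)*1000)] if len(q) else "")
plan(.5075,-.054,.20,177.5)
cv2.imwrite("pics/w5.png",d["pixels"][...,::-1])
E
python3 t.py
```

```text
tab 538 [ 0.50823137 -0.05631622  0.15603543] [array([508.4, -55.3]), array([33.7,  9.5]), np.float64(87.7)]
shift [0.0004 0.0016 0.0219] rot [-0.36  0.03 -0.06] F [ 0.4 -0.3 -0. ] g 0.601 0.0 t 11.55 tcp [ 0.509  -0.0537  0.2219]
```

View pics/w5.png

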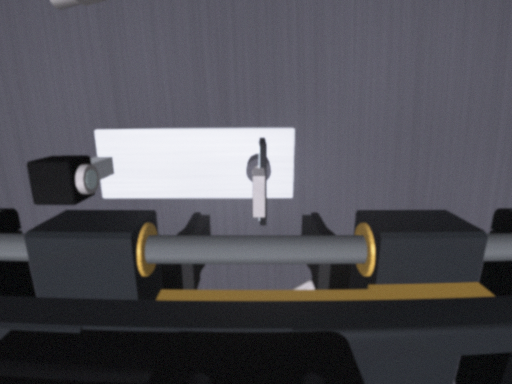

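The tab is at (259,195), between the fingers and parallel to them. It measures (0.5084, −0.0553), top at z 0.156, in line with the given sizes. Gripping it.

Scaled: 0.096 m / 0.4 = 0.24, 0.0016 m / 0.4 = 0.004, -0.3 degrees / 180 = -0.0017.

Emit:
steer_hand([
  {"jaw":0.6, "pos":[0.004, 0.0015, 0.075], "rotvec":[-0.0017, 0, 0]},
  {"jaw":0.6, "pos":[0.004, 0.0015, 0.15], "rotvec":[-0.0017, 0, 0]},
  {"jaw":0.6, "pos":[0.004, 0.0015, 0.2125], "rotvec":[-0.0017, 0, 0]},
  {"jaw":0.6, "pos":[0.004, 0.0015, 0.24], "rotvec":[-0.0017, 0, 0]},
  {"jaw":0.6, "pos":[0.004, 0.0015, 0.24], "rotvec":[-0.0017, 0, 0]},
  {"jaw":0.6, "pos":[0.004, 0.0015, 0.24], "rotvec":[-0.0017, 0, 0]},
])

```text
time_s: 12.15
tcp_pos: [0.5095, -0.0553, 0.1264]
ee_rot: [[-0.044, -0.999, 0.002], [-0.999, 0.044, 0.0], [-0.0, -0.002, -1.0]]
wrist_force: [1.0, -0.1, -0.3]
gripper_width: 0.601
gripper_force: 0.0
```

Emit:
steer_hand([
  {"jaw":0},
  {"jaw":0},
  {"jaw":0},
  {"jaw":0},
  {"jaw":0},
  {"jaw":0},
  {"jaw":0},
  {"jaw":0},
])

```text
time_s: 12.95
tcp_pos: [0.5072, -0.0555, 0.1252]
ee_rot: [[-0.044, -0.999, -0.003], [-0.999, 0.044, 0.0], [-0.0, 0.003, -1.0]]
wrist_force: [-4.6, 1.4, 3.9]
gripper_width: 0.113
gripper_force: 30.0
```

```bash
python3 -c "
from h import *
plan(.5084,-.0553,.126,219.3)"
```

```text
shift [-0.0002 -0.0012 -0.0008] rot [  0.16   0.06 -41.82] F [-4.6  1.4  3.9] g 0.113 29.98993568122387 t 12.95 tcp [ 0.5072 -0.0555  0.1252]
```

The rows are not in the units I measure in: shifts go in shares of 400 mm and turns go in shares of 180 degrees. I convert before sending: -41.8 degrees / 180 = -0.2322.

Emit:
steer_hand([
  {"jaw":0, "rotvec":[0, 0, -0.0222]},
  {"jaw":0, "rotvec":[0, 0, -0.0556]},
  {"jaw":0, "rotvec":[0, 0, -0.0889]},
  {"jaw":0, "rotvec":[0, 0, -0.1222]},
  {"jaw":0, "rotvec":[0, 0, -0.1556]},
  {"jaw":0, "rotvec":[0, 0, -0.1889]},
  {"jaw":0, "rotvec":[0, 0, -0.2167]},
  {"jaw":0, "rotvec":[0, 0, -0.2322]},
])

```text
time_s: 13.75
tcp_pos: [0.5079, -0.0552, 0.1252]
ee_rot: [[0.635, -0.773, -0.001], [-0.773, -0.635, 0.001], [-0.001, 0.001, -1.0]]
wrist_force: [-3.3, 1.8, 2.2]
gripper_width: 0.114
gripper_force: 30.0
```

Emit:
steer_hand([
  {"jaw":0},
  {"jaw":0},
  {"jaw":0},
  {"jaw":0},
  {"jaw":0},
])

```text
time_s: 14.25
tcp_pos: [0.5079, -0.0553, 0.1252]
ee_rot: [[0.632, -0.775, -0.001], [-0.775, -0.632, 0.001], [-0.001, 0.001, -1.0]]
wrist_force: [-4.8, 2.0, 4.3]
gripper_width: 0.113
gripper_force: 30.0
```

```bash
python3 - <<'E'
from h import *
plan(.5084,-.0553,.126,219.3)
I=[]
for n in ["wrist","scene","top"]:
    d=cap(n);P=pts(d);np.savez(f"pics/{n}6.npz",px=d["pixels"],P=P)
    q=P[(P[...,2]>.105)&(P[...,2]<.122)&(np.hypot(P[...,0]-.508,P[...,1]+.055)<.05)]
    if len(q)>10:
        l=cv2.fitLine(q[:,:2].astype(np.float32),cv2.DIST_HUBER,0,.01,.01).ravel();print(n,len(q),"frame dir",np.degrees(np.arctan2(l[1],l[0])),l[2:],[np.round(v,1) for v in cv2.minAreaRect(q[:,:2].astype(np.float32)*1000)])
    q=P[(P[...,2]>.05)&(P[...,2]<.2)&(abs(P[...,0]-.54)<.05)&(abs(P[...,1]-.168)<.012)]
    if len(q)>5: print(n,"flange",len(q),np.percentile(q,[2,50,98],axis=0).round(3).tolist())
    I.append(cv2.resize(d["pixels"][...,::-1],(400,300)))
cv2.imwrite("pics/c6.png",np.vstack([np.hstack(I[:2]),np.hstack([I[2],I[2]*0])]))
E
```

```text
shift [ 0.0003 -0.0003 -0.0008] rot [ 0.04  0.07 -0.07] F [-4.8  2.   4.3] g 0.113 30.001024464145303 t 14.25 tcp [ 0.5079 -0.0553  0.1252]
wrist 542 frame dir -48.120197 [ 0.5200801  -0.07597087] [array([507.7, -56. ]), array([11.3, 75.3]), np.float64(38.8)]
scene 30 frame dir -49.803658 [ 0.49006918 -0.03379721] [array([488.8, -35.8]), array([11.7, 21.9]), np.float64(34.7)]
scene flange 309 [[0.512, 0.168, 0.069], [0.549, 0.175, 0.124], [0.578, 0.177, 0.184]]
top flange 12 [[0.558, 0.169, 0.102], [0.573, 0.173, 0.119], [0.576, 0.176, 0.179]]
```

View pics/c6.png

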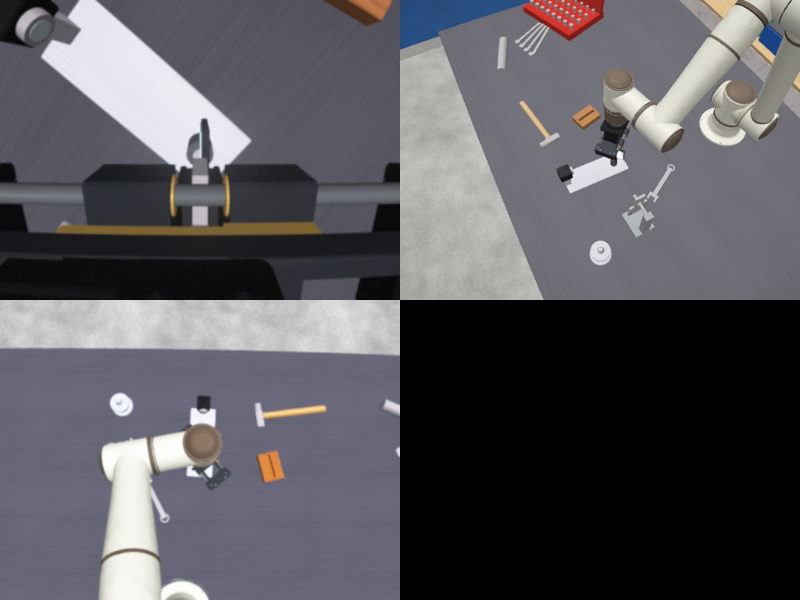

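The flange hangs still on the peg. The mirror is held with its normal at about 39°, so the line of sight points to about 81°, the plug's direction. Hammer, wrench and core are where they lay.

```bash
python3 -c "
from station import r, optics, job
print(job.finish_job())"
```

```text
the job is handed in; nothing more can be done
None
```

I handed the job in at about 14 s. The flange hangs on the peg, let go, with the plug facing the mirror. The mirror is gripped and held still at about 42°, with the line of sight within about 1° of the plug by my measurements. The hammer, wrench and core were never touched. The station returned no verdict.

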